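# Release a formed tray from its mould and move it to the transfer tray

## Robot

A 6-joint arm with a two-finger parallel gripper is mounted at the origin on a cart in front of the work surface, level with it; the furniture and walls round the work are solid. World frame = base frame: x ahead of the robot, y to its left, z up, the work surface at z = 0. Lengths are in mm, angles in rad, forces in N, time in s.
With the tool pointing down it reaches from about 300 to 850 mm from the base axis. Payload 5.4 kg.
Tool frame: the origin (TCP) lies at the very end of the fingers, on their centre line; the grasp point (between the pads) lies 19 mm behind it; z points along the fingers, y is the line along which they close (so a half turn about z gives the same grasp; the last joint's range is limited). The gripper opens to 85 mm and grips with 20 to 120 N. Pads are 22 mm wide; open, the fingers measure 114 mm over their backs; the gripper's body (76 mm by 85 mm) begins 54 mm behind the grasp point. The pads swing forward as they close: fully open they stand 13 mm farther back than shut.
Start: joints at [0.956, 0.158, 1.597, -0, 1.386, -0.21], TCP at [226.463, 528.508, 231.299] pointing down, gripper open.
Joint ranges: [-2.91, 2.91], [-0.94, 2.29], [0.18, 2.7], [-1.29, 4.43], [0.17, 2.64], [-3, 3]. Speed limits (rad/s): [2.57, 2.57, 3.14, 3.14, 3.14, 3.14].

## Interface

Orientations are given as a unit quaternion [x, y, z, w].
In Python, from bench import reach, servo_line, set_joints, move_gripper, pause, ik, get_image, IKError, finish_job, read_time_s, read_joints, read_qvel, read_tau, read_tcp_pos, read_ee_rot, read_force, read_wrist_torque, read_gripper_width, read_grasp_force gives the robot as it stands. Calls block until the motion is done:
- reach(position, orientation): joint-space move of the TCP to a pose.
- servo_line(position, frame=None, max_speed=150, until_force=None): straight line of the TCP; frame=None keeps the orientation; max_speed is the mean speed in mm/s. With until_force (N) it stops when the force on the tool has changed by that much, and returns True; else False.
- set_joints(angles): joint-space move.
- move_gripper(opening, strength=None): finger opening in mm; strength is the grip in N (None keeps the last); returns when the fingers have stopped.
- pause(seconds).
- ik(position, orientation): joint angles nearest the present ones, or None.
- get_image(name): name is "side" or "top" or "wrist"; returns a dict with "color" (384x512x3 uint8, red, green, blue), "fx", "fy", "cx", "cy" (pixels), "R" (3x3) and "t" (3): a world point X has camera coordinates R X + t. Camera axes: x right, y down, z forward; pixel columns grow to the right and rows downward; lengths in mm; the calibration is good to about 2 mm. A picture is of the moment at which its call begins. There is no depth.
A pose or a line that the arm cannot do raises IKError and nothing moves.
- finish_job(): hands the job in; it is judged then, once.
Readings, each from a call of its own:
- read_time_s(): time.
- read_joints(): joint angles.
- read_qvel(): joint speeds.
- read_tau(): joint torques, N m.
- read_tcp_pos(): TCP position.
- read_ee_rot(): TCP orientation.
- read_force(): force on the tool from outside, world axes, zero at the start.
- read_wrist_torque(): the same for the moment, N m.
- read_gripper_width(): finger opening in mm.
- read_grasp_force(): force on a finger pad.
Only numpy, scipy, OpenCV 4.12 (cv2) and the standard library are available. Lean on these libraries where they do the work, as an engineer would, in place of code of your own. Each camera call takes 0.05 s, during which the arm holds its last target. There are 200 camera calls.

## Task

Turn the red release knob on the mould until its white pointer stands on the green mark, so that its steel tongue swings clear of the formed tray. Then lift the teal formed tray straight out of the mould, keep it level, and set it down gently, right way up and flat on the floor of the steel transfer tray. Leave the knob on the green mark, and do not knock over or shift the white cup, the oil bottle or the small clamp by the blue drawers, nor shove the transfer tray about.

Things in the scene. Friction and masses are not known exactly. Their poses are not given: they have to be found in the camera images.
- mould: Fixed mould: aluminium block 210 (x) x 122 (y) x 45 mm high on a 12 mm base plate, x = -181 to +105 mm. Origin: on the table under the centre of its open cavity (146 x 76 mm, floor 17 mm above the table). At x = -135, y = 0 (its robot side) a black dial, 84 mm across, top at z 49.5 mm, with a red mark (knob value 0, locked) and a green mark (knob value 1.20). z up, x within 0.3 rad of ahead.
- release_knob (a joint): Knob angle (rad), counter-clockwise from above, -0.35 to 1.9, stays where left. At 0 its steel tongue (16 mm wide, 6 thick, tip 69 mm from the axis, underside 50.5 mm above the table) points along the mould's +x, over the formed tray's flange. At 1.20 the white pointer on the knob's tail (the end away from the tongue) stands on the green mark and the tongue is well clear.
- knob_grip (a point): On the knob's axis, 86.5 mm above the table, amid its red bar grip: 50 mm long (point x, turns with the knob, +x is the tongue's direction), 14 mm thick (y), from 66.5 to 100.5 mm above the table, on a red hub 47 mm across.
- formed_tray: Teal rigid tray, about 90 g. Origin: centre of underside; x along its length, z up. Pan 140 x 70 x 26 mm, walls and floor 3 mm; rim flange 156 x 86 mm, z 26 to 29 mm. Handling fin across the middle, 14 mm thick (x), 64 wide (y), up to z 48; on each side a pocket 60 mm long. In the mould the flange lies on the block, origin 19 mm above the table, length along the mould's x.
- transfer_tray: Loose open stainless tray, 0.8 kg, outside 210 (x) x 140 (y) x 38 mm high, inside 202 x 132 mm, floor 4 mm thick. Origin: centre of its underside. The formed tray fits lengthwise with about 23 mm to spare on every side. It stands left or right of the mould, x within 0.3 rad of ahead.
- white_cup: Bystander: white plastic cup, 49 mm across, 43 mm high, standing. Origin: centre of its underside.
- oil_bottle: Bystander: small white bottle with red pointed cap, 40 mm across, 112 mm high, standing, at the right. Origin: centre of its underside. Behind it a solid magnifier lamp on a jointed arm stands on the table (foot about x 0.52, y -0.47 m, ring lens over about x 0.6, y -0.35): the robot's arm must pass in front of it.
- clamp: Bystander: small steel ring-handled clamp, 147 x 63 x 8 mm, lying flat near the far side of the blue drawer unit. Origin: centre of its underside.

How it is judged:
By the outcome, as a careful person would: the job done as asked, in the order asked, and still so for the second after the job is handed in, with the robot touching nothing.
It also fails if it takes over 58 s, if anything falls off the work surface, if the arm or the gripper's body presses on something with over 40 N, if the wrist force passes 120 N, or if a joint passes its speed limit or range.

## Working session

There is one attempt and no reset: what is moved stays moved. The work goes in short steps, each a Python script; the robot and the scene stay as the last script left them, time stands still between calls to the robot, and variables do not carry over. Pictures are saved under pics/ and viewed, at most 10 in all, crops included, and the job is handed in when it is done.

```bash
mkdir -p pics; cat > h.py <<'E'
import numpy as np, cv2
from bench import *
def snap(cam,name):
    d=get_image(cam); cv2.imwrite(f'pics/{name}.png',d['color'][:,:,::-1]); 
    np.savez(f'pics/{name}.npz',**{k:np.array(v) for k,v in d.items()}); return d
def ray(d,uv,z):
    R=np.array(d['R']);t=np.array(d['t']).ravel();c=-R.T@t
    v=R.T@np.array([(uv[0]-d['cx'])/d['fx'],(uv[1]-d['cy'])/d['fy'],1])
    return c+v*(z-c[2])/v[2]
def proj(d,X):
    p=np.array(d['R'])@np.array(X)+np.array(d['t']).ravel(); return d['fx']*p[0]/p[2]+d['cx'],d['fy']*p[1]/p[2]+d['cy']
E
python3 - <<'E'
from h import *
for c in ('top','side'):
    d=snap(c,c+'0'); R=np.array(d['R']); print(c,-R.T@np.array(d['t']).ravel(),R.round(2).tolist(),d['fx'])
print(read_ee_rot(),read_time_s())
a=cv2.imread('pics/top0.png');cv2.imwrite('pics/top0b.png',cv2.resize(a,(768,576),interpolation=cv2.INTER_CUBIC))
E
```

```text
top [ 307.69148833   -8.67472815 1207.93505678] [[0.03, -1.0, -0.0], [-0.97, -0.03, -0.23], [0.23, 0.01, -0.97]] 443.4444598192844
side [1329.05636226  349.85128475  479.68824384] [[-0.44, 0.9, 0.02], [0.37, 0.21, -0.9], [-0.82, -0.39, -0.43]] 352.23407914594003
[ 2.01048297e-01  9.79580966e-01 -7.74660636e-04 -3.37253116e-04] 0.1
```

View pics/top0b.png

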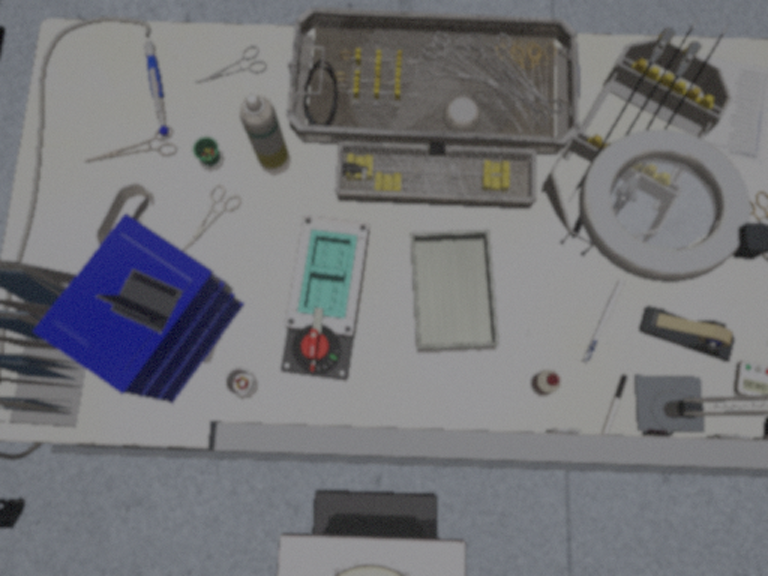

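View pics/side0.png

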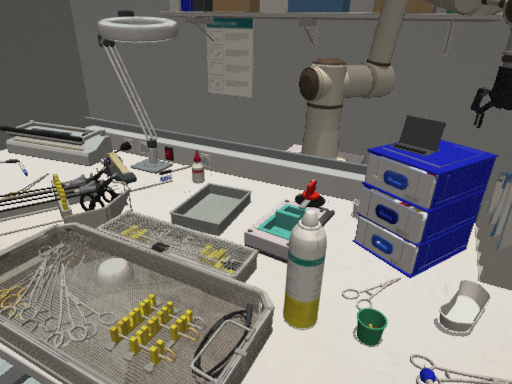

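The top view (shown ×1.5) has the teal tray at about (325,275) and the red knob at (315,345), with the pointer towards the robot. The transfer tray is at (455,290), right of the mould. The cup is at (242,382), the bottle at (546,382) and the clamp at (213,215). The side view agrees with this.

```bash
python3 - <<'E'
from h import *
def load(n):
    d=dict(np.load(f'pics/{n}.npz')); return d
d=load('top0'); hsv=cv2.cvtColor(d['color'],cv2.COLOR_RGB2HSV)
def comps(m,z,box,mina=8):
    n,l,s,c=cv2.connectedComponentsWithStats(m.astype(np.uint8))
    for i in range(1,n):
        if s[i,4]<mina or not(box[0]<c[i,0]<box[1] and box[2]<c[i,1]<box[3]): continue
        pts=np.argwhere(l==i)[:,::-1]
        P=np.array([ray(d,p,z)[:2] for p in pts],np.float32)
        r=cv2.minAreaRect(P); print(c[i].round(1),s[i,4],'mean',P.mean(0).round(1),'rect',np.round(r[0],1),np.round(r[1],1),round(r[2],1))
H,S,V=[hsv[...,i].astype(int) for i in range(3)]
print('teal');comps(cv2.morphologyEx(((H>75)&(H<100)&(S>70)).astype(np.uint8),cv2.MORPH_CLOSE,np.ones((5,5))),48,(180,260,140,240))
print('red');comps(((H<8)|(H>172))&(S>140)&(V>90),85,(180,250,200,260),3)
print('green');comps((H>45)&(H<80)&(S>80),49.5,(180,250,200,260),2)
print('white');comps((S<40)&(V>130),60,(180,250,200,260),2)
a=d['color'][:,:,::-1]
c=cv2.resize(a[140:265,180:345],None,fx=4.8,fy=4.8,interpolation=cv2.INTER_CUBIC);cv2.imwrite('pics/c1.png',cv2.convertScaleAbs(c,alpha=1.4))
s=dict(np.load('pics/side0.npz'))['color'][:,:,::-1]
E
```

```text
teal
[218.2 181.7] 1542 mean [603.8  96.5] rect [603.5  96.9] [ 80.2 149. ] 84.2
red
[209.9 230.2] 170 mean [466.  107.8] rect [463.9 108.7] [35.9 43.6] 1.9
green
[221.4 237.3] 9 mean [453.1  80.1] rect [454.  80.] [5.3 7.9] 1.9
white
```

View pics/c1.png

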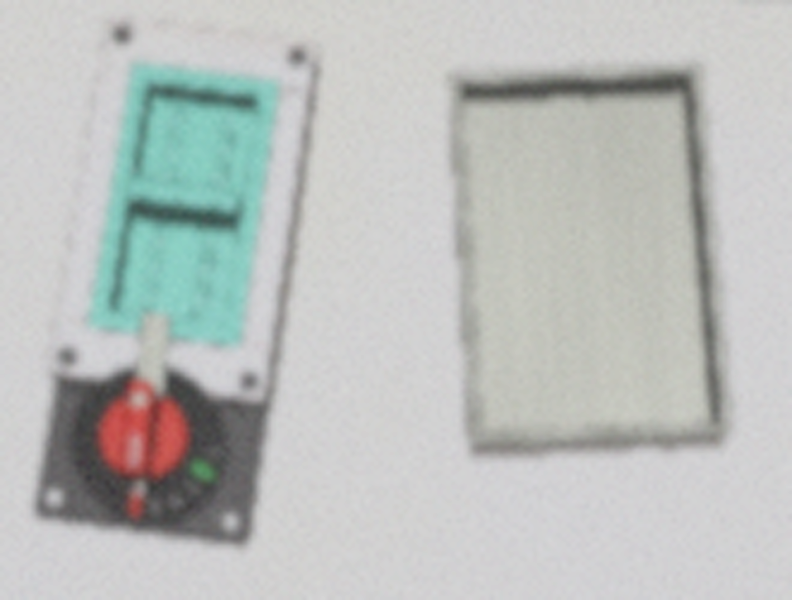

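The tray centre is about (604,97) with yaw about -0.10, and the flange size is plausible. The knob axis predicted from that is (469,110), which agrees with the red blob. The green mark's bearing gives a mould yaw near -0.12, so the measurements are consistent. Next I lift clear of the drawers and look with the wrist camera.

```bash
cat >> h.py <<'E'
def down(phi): # tool down, tool y at world angle phi
    a=(phi+np.pi/2)/2; return [np.cos(a),np.sin(a),0,0]
E
python3 - <<'E'
from h import *
d=dict(np.load('pics/top0.npz'))
P=np.array([ray(d,(u/4.8+180,v/4.8+140),38)[:2] for u,v in [(452,75),(695,70),(722,437),(475,445)]],np.float32)
print(P.round(1),P.mean(0),cv2.minAreaRect(P))
p=read_tcp_pos()
servo_line([p[0],p[1],420],max_speed=300)
reach([330,250,430],down(-0.6))
reach([500,60,330],down(-1.67))
w=snap('wrist','w1'); t=snap('top','top1')
R=w['R']; print(-R.T@np.array(w['t']).ravel(),np.round(R,2).tolist(),w['fx'],read_joints(),read_time_s())
E
```

```text
[[ 685.4  -53.4]
 [ 693.  -193.2]
 [ 480.8 -207.3]
 [ 471.9  -70.9]] [ 582.77155 -131.19241] ((583.1044311523438, -130.34779357910156), (214.35275268554688, 139.9735870361328), 3.781334400177002)
[582.88122596  51.80186167 473.37330453] [[-0.1, -1.0, -0.0], [-0.94, 0.09, 0.33], [-0.32, 0.03, -0.95]] 289.1215780615618 [-1.18534364e-01 -7.92448698e-02  1.64693073e+00  3.33891083e-04
  1.57222864e+00  1.54853518e+00] 3.1833
```

View pics/w1.png

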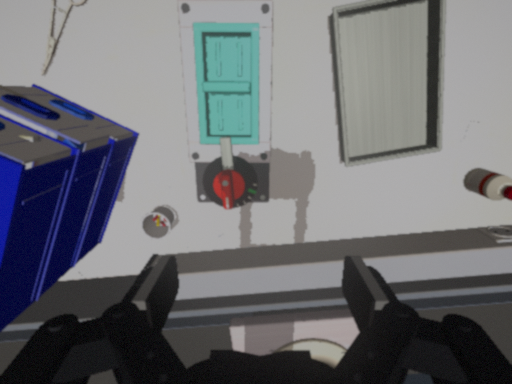

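The wrist view shows the teal tray whole at about (227,85), the knob at (229,185) with its white pointer straight towards the robot, the green mark at (252,190), the transfer tray at (393,80), the cup at (158,221) and the bottle at (495,187). Nothing is in the way of the knob grasp.

```bash
python3 - <<'E'
from h import *
d=dict(np.load('pics/w1.npz')); hsv=cv2.cvtColor(d['color'],cv2.COLOR_RGB2HSV)
H,S,V=[hsv[...,i].astype(int) for i in range(3)]
def comps(m,z,box,mina=8):
    n,l,s,c=cv2.connectedComponentsWithStats(m.astype(np.uint8))
    for i in range(1,n):
        if s[i,4]<mina or not(box[0]<c[i,0]<box[1] and box[2]<c[i,1]<box[3]): continue
        P=np.array([ray(d,p,z)[:2] for p in np.argwhere(l==i)[:,::-1]],np.float32)
        r=cv2.minAreaRect(P); print(c[i].round(1),s[i,4],'mean',P.mean(0).round(1),'rect',np.round(r[0],1),np.round(r[1],1),round(r[2],1))
comps(cv2.morphologyEx(((H>75)&(H<100)&(S>90)).astype(np.uint8),cv2.MORPH_CLOSE,np.ones((5,5))),48,(180,280,0,150),50)
print('red');comps(((H<8)|(H>172))&(S>140)&(V>60),80,(190,270,150,220),3)
print('green');comps((H>45)&(H<75)&(S>80),49.5,(190,275,150,220),2)
P=np.array([ray(d,p,38)[:2] for p in [(332,11),(343,163),(440,150)]]);print(P.round(1))
for x in ([469.4,110.2,100.5],[469.4,110.2,66.5],[603.7,96.7,67]): print(np.round(proj(d,x),1))
c=d['color'][120:220,170:290,::-1];cv2.imwrite('pics/c2.png',cv2.resize(c,None,fx=6,fy=6,interpolation=cv2.INTER_CUBIC))
E
```

```text
[227.2  81.4] 7044 mean [607.5  94.5] rect [601.8  95.3] [ 82.  152.2] 84.3
red
[221.8 188.5] 319 mean [467.3 117.6] rect [465.2 118. ] [23.5 49.9] 88.0
[237.4 184.3] 226 mean [471.4  94.7] rect [471.2  93.8] [14.8 37.2] 88.8
green
[251.4 190.6] 20 mean [450.8  78. ] rect [450.6  77.9] [10.3  4.3] 56.7
[[ 680.9  -51.8]
 [ 477.7  -65.5]
 [ 483.6 -210.9]]
[225.1 191.1]
[227.8 184.1]
[224.4  85.1]
```

View pics/c2.png

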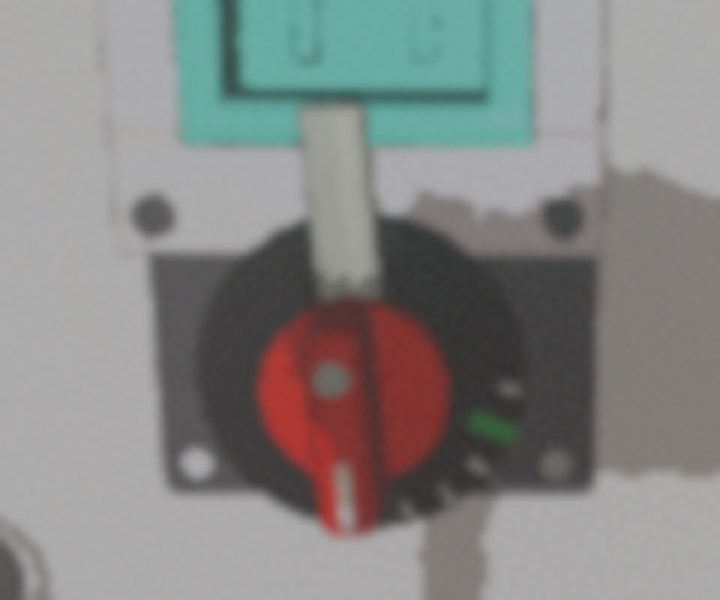

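```bash
python3 - <<'E'
from h import *
d=dict(np.load('pics/w1.npz'))
a,b=[ray(d,(u/6+170,v/6+120),56.5) for u,v in [(335,110),(348,285)]]
k=np.arctan2(*(a-b)[1::-1])+0.10; print('knob angle est',k,a,b)
yaw=-0.10; ax=np.array([468.6,109.4]); k=float(np.clip(k,-.1,.15))
q=down(yaw-np.pi/2+k)
move_gripper(45,40)
reach([*ax,150],q); print(servo_line([*ax,71],max_speed=100,until_force=15),read_tcp_pos())
move_gripper(5,40)
print('w',read_gripper_width(),read_grasp_force(),read_force(),read_wrist_torque())
j=np.array(read_joints()); 
for i in range(1,5):
    jj=j.copy(); jj[5]-= (1.2-k)*i/4; set_joints(jj)
    print(read_force().round(1),read_wrist_torque().round(2))
print(read_tcp_pos(),read_joints(),read_gripper_width(),read_time_s())
E
```

```text
knob angle est 0.040095665172670394 [534.05486025 105.41762548  56.5       ] [491.72725183 107.9562701   56.5       ]
False [469.35681213 109.34207287  71.76393474]
w 13.22072545441485 41.678842306137085 [0.38263639 5.9322385  2.51534948] [ 0.61724664 -0.08435359 -0.0909411 ]
[ 0.7  3.9 -1.6] [ 0.28 -0.08  0.05]
[-0.1  5.5 -0.9] [ 0.6  -0.09  0.05]
[-1.4  6.4 -0.6] [0.84 0.02 0.01]
[-1.5  6.4  0.7] [1.   0.1  0.08]
[468.8803186  111.55557431  71.91224974] [-0.02055491  0.11110764  1.99074582  0.00482238  1.03868038  0.45313297] 13.24679324726784 7.2917
```

```bash
python3 - <<'E'
from h import *
move_gripper(45); p=read_tcp_pos(); servo_line([p[0],p[1],150],max_speed=150)
reach([470,80,260],down(-1.67))
d=snap('wrist','w2'); print(read_time_s())
u,v=map(int,proj(d,[468.6,109.4,55])); print(u,v,read_tcp_pos())
u0,v0=max(u-60,0),max(v-75,0)
c=d['color'][v0:v0+130,u0:u0+130,::-1];print(u0,v0,c.shape);cv2.imwrite('pics/c3.png',cv2.resize(c,None,fx=4.6,fy=4.6,interpolation=cv2.INTER_CUBIC))
E
```

```text
9.4667
235 172 [469.40424173  80.12843618 258.69423994]
175 97 (130, 130, 3)
```

View pics/c3.png

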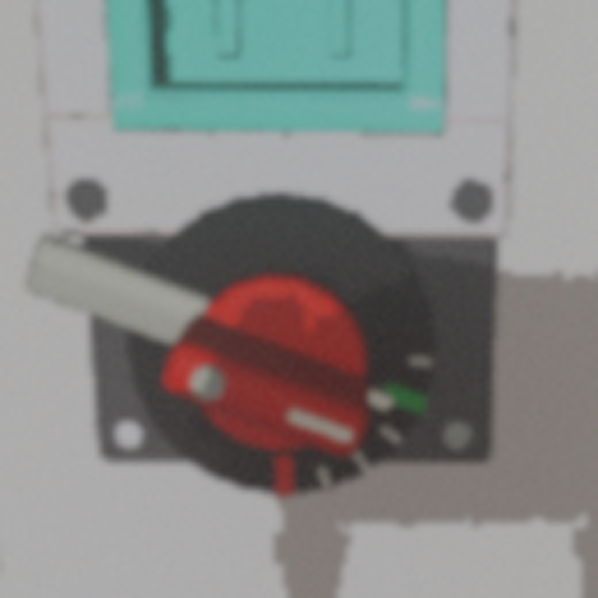

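```bash
python3 - <<'E'
from h import *
d=dict(np.load('pics/w2.npz'))
f=lambda u,v,z: ray(d,(u/4.6+175,v/4.6+97),z)[:2]
ang=lambda a,b: np.arctan2(*(b-a)[::-1])
C=np.mean([f(u,v,49.5) for u,v in [(282,195),(282,495),(128,345),(436,345)]],0)
print('dial centre',C)
g=f(407,398,49.5);r=f(285,477,49.5)
print('green',g,np.hypot(*(g-C)),'red',r,np.hypot(*(r-C)))
ag=ang(g,C);ar=ang(r,C);print('ang green,red',ag,ar,ag-ar)
print('tongue dir',ang(f(195,318,56.5),f(40,270,56.5)), 'tip from C',ang(C,f(36,268,56.5)))
for z in (54,56.5,58):
  p=f(380,399,z);print('pointer',z,p,ang(p,C),np.hypot(*(p-C)))
t=f(276,63,49)
hs=cv2.cvtColor(d['color'],cv2.COLOR_RGB2HSV);m=(hs[...,0]>75)&(hs[...,0]<100)&(hs[...,1]>90)
P=np.array([ray(d,p,48)[:2] for p in np.argwhere(m)[:,::-1]],np.float32);print(cv2.minAreaRect(P))
b=[f(112,130,48),f(444,133,48)];print('flange near edge',b,ang(b[1],b[0]),'mid',np.mean(b,0))
E
```

```text
dial centre [467.26640655 108.69309078]
green [449.82663698  76.23272332] 36.848623016601216 red [430.19739383 112.5034886 ] 37.26433731024873
ang green,red 1.0777842022352357 -0.10243223427030745 1.1802164365055432
tongue dir 1.1623124223043049 tip from C 1.120250976186366
pointer 54 [451.58115704  83.48931491] 1.0141140630226515 29.685979355659157
pointer 56.5 [452.30956501  83.39720635] 1.0368164570789953 29.386882752948566
pointer 58 [452.74660979  83.34194121] 1.0506568283859907 29.214812718580873
((376.8577575683594, 85.43508911132812), (770.1429443359375, 544.9568481445312), 84.36165618896484)
flange near edge [array([528.63118292, 145.36752949]), array([519.46924381,  60.02976559])] 1.4638450911802525 mid [524.05021336 102.69864754]
```

Knob check: the red and green marks sit on bearings -0.10 and 1.08 rad, and the tongue and pointer estimates average about 1.09 rad. The pointer is on the green mark and the tongue is clear. Next I grip the fin and lift.

```bash
python3 - <<'E'
from h import *
c=[602.3,95.7]; q=down(-0.103)
reach([*c,150],q)
print('hit',servo_line([*c,36],max_speed=80,until_force=12),read_tcp_pos())
move_gripper(5,50); z0=read_tcp_pos()[2]
print('w',read_gripper_width(),read_grasp_force(),read_force(),read_tcp_pos())
p=read_tcp_pos()
servo_line([p[0],p[1],80],max_speed=60); print(read_force(),read_gripper_width())
servo_line([p[0],p[1],190],max_speed=120)
print(z0,read_tcp_pos(),read_gripper_width(),read_force(),read_wrist_torque(),read_time_s())
s=snap('side','s2'); w=snap('wrist','w3')
cv2.imwrite('pics/s2c.png',np.hstack([s['color'],cv2.resize(w['color'],(288,384))])[:,:,::-1])
E
```

```text
hit False [602.84694181  95.68276153  36.6757124 ]
w 13.134546535641228 49.05989706516266 [0.14884475 0.40384575 2.26768079] [602.68708905  95.70209333  36.47295369]
[-0.04852569 -0.43563086 -2.41082724] 12.95872260140909
36.472953690828206 [601.96810422  95.70709649 188.7712759 ] 13.215563486861313 [-1.01738906  0.46252065 -0.60969274] [ 0.02446843 -0.00058089 -0.0114751 ] 14.725
```

View pics/s2c.png

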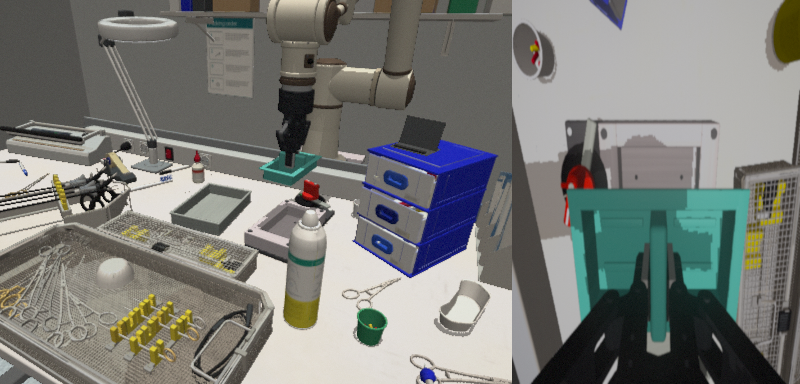

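The side view has the tray held level at about (290,168). The wrist view has it centred on the fin, with the mould empty behind it. Next I carry it over and place it.

```bash
python3 - <<'E'
from h import *
c=[584.5,-131]; q=down(0.066)
servo_line([*c,190],q,max_speed=120)
pause(0.3)
print(read_tcp_pos(),read_gripper_width())
servo_line([*c,40],max_speed=90)
servo_line([*c,27],max_speed=40); pause(0.3)
print('hit',servo_line([*c,18],max_speed=12,until_force=4),read_tcp_pos(),read_force(),read_time_s())
w=snap('wrist','w4'); s=snap('side','s4')
cv2.imwrite('pics/p4.png',np.hstack([cv2.resize(s['color'][130:290,140:360],(440,320)),cv2.resize(w['color'],(360,320))])[:,:,::-1])
E
```

```text
[ 584.51665996 -130.8357952   189.98847586] 12.944613462340243
hit True [ 584.62107494 -131.06781654   21.45336868] [ 7.57869625e-01 -1.56538411e-03  3.92148779e+00] 20.275
```

View pics/p4.png

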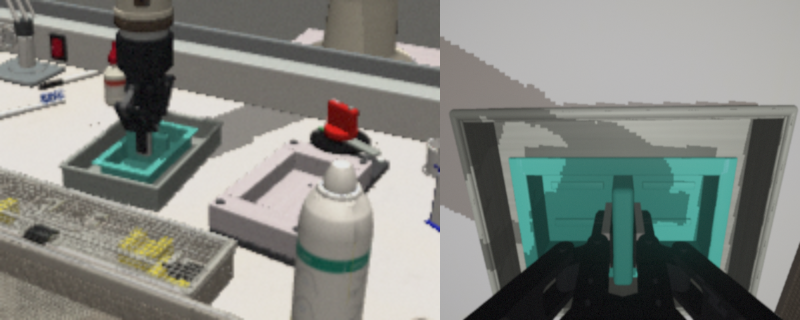

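Contact came at TCP z 21.45, as predicted (21.5). Both views show the tray flat and centred inside the transfer tray. Next I release, retreat and check.

```bash
python3 - <<'E'
from h import *
move_gripper(40); p=read_tcp_pos()
servo_line([p[0],p[1],80],max_speed=60); servo_line([p[0],p[1],300],max_speed=150)
reach([420,-20,330],down(-1.67)); pause(0.3)
w=snap('wrist','w5'); t=snap('top','top5'); print(read_time_s())
hs=cv2.cvtColor(w['color'],cv2.COLOR_RGB2HSV);m=((hs[...,0]>75)&(hs[...,0]<100)&(hs[...,1]>90)).astype(np.uint8)
P=np.array([ray(w,p,33)[:2] for p in np.argwhere(cv2.morphologyEx(m,cv2.MORPH_OPEN,np.ones((5,5))))[:,::-1]],np.float32);print(cv2.minAreaRect(P))
u,v=map(int,proj(w,[468,109,55])); print(u,v)
k=w['color'][max(v-50,0):v+50,max(u-50,0):u+50]
cv2.imwrite('pics/p5.png',np.hstack([cv2.resize(w['color'],(400,400)),cv2.resize(k,(400,400),interpolation=cv2.INTER_CUBIC)])[:,:,::-1])
E
```

```text
25.5083
((563.617919921875, -132.68099975585938), (114.9826431274414, 83.7546615600586), 3.7215259075164795)
165 134
```

View pics/p5.png

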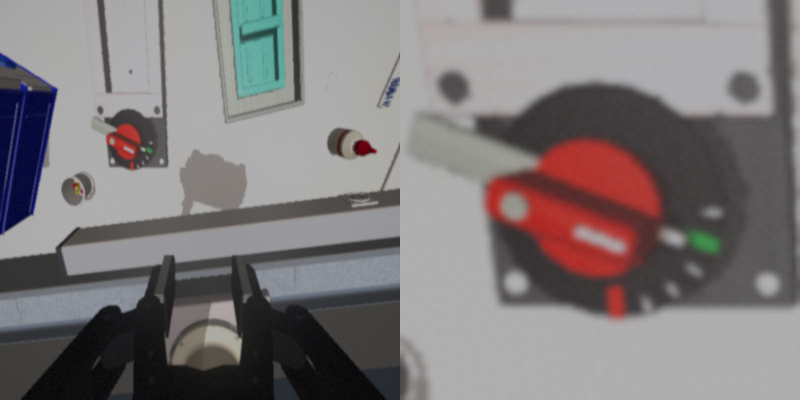

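The tray lies square in the transfer tray. The pointer at crop (672,236) lines up with the green mark at (704,242), and the cup and bottle are still standing.

```bash
python3 -c "
from bench import *
print(finish_job())"
```

```text
the job is handed in; nothing more can be done
None
```

The knob is on the green mark, the formed tray lies flat and upright in the transfer tray, the cup and bottle are undisturbed by camera (the clamp was not re-checked, but the arm never worked near it), and the job is handed in at about 26 s.

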